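# Release the spindle lock with the long T-key

## Task

The spindle housing on the bench has its lock at the bottom of the deep upright tube. Take the long T-key from its cup, lower it down the tube until its socket sits fully down over the square stem, and turn the stem anticlockwise (seen from above) to its stop; then let go and leave the key standing there. Leave the short T-key in its cup.

Things in the scene. Friction and masses are not known exactly. Their poses are not given: they have to be found in the camera images.
- key_long: Long steel T-key, 159 mm tall, 0.3 kg, loose, upright in its cup. Origin: centre of the socket's open lower end; z up the rod. Cross-bar 100 mm along the key's x, 18 mm wide (y) and high, flat-sided, its centre 150 mm above the origin; below it a 14 mm round rod. Foot: square socket, sides parallel to the key's x and y, 39 mm outside, 29 mm inside, 38 mm deep.
- key_short: Short T-key, 89 mm tall, otherwise like the long one (cross-bar centre 80 mm above the origin), in the other, identical cup. Too short for this tube. A bystander: stays in its cup.
- shaft_mouth (a point): Centre of the mouth of the upright grey tube in the middle of the spindle housing (fixed, foot plate 130 x 170 mm), 125 mm above the bench. The tube is 64 mm inside diameter, flaring to 94 mm over the top 20 mm; its floor is 113 mm below the mouth.
- stem_top (a point): Top centre of the square stem on the tube's axis, 79 mm below the mouth. Stem 24 mm square, 34 mm tall, its top 12 mm turned to a cone 12 mm across at the tip. Its sides are parallel to this point's x and y, which turn with it. Fully down, the key's foot stands on the tube's floor, 34 mm below this point; the socket has 2.5 mm play each way and about 14 degrees of turning play either way.
- stem (a joint): Angle of the stem, rad, growing anticlockwise seen from above; 0 locked, 1.05 (60 degrees) at its stop, released. Stiff with friction (about 0.12 N m), no spring: stays where it is left.
- cup_a: Round grey cup in which the long key stands: fixed, 40 mm tall, 64 mm inside diameter, floor 6 mm above the bench. Origin: centre of its underside. The key lifts straight out.
Not all that is in view belongs to the job. Leave any yellow look-alike of the key_long alone.

How it is judged (in metres and radians):
On the way:
1. the long key's socket is fully down over the square stem (horizontal distance between key_long and stem_top below 0.01 m and z of key_long in the frame of stem_top below -0.022 m), for 0.2 s.
At the end, for the whole second after the job is handed in: The stem is turned to within 11 degrees of its stop (joint over 0.85 rad); the long key, let go and at rest, stands upright within 0.2 rad with its socket down over the stem (foot more than 22 mm below the stem's top and within 10 mm of its axis) (all of step 1 and value of joint stem above 0.85 rad and angle between key_long's own z axis and vertical below 0.2 rad and linear speed of key_long below 0.02 m/s); the robot touches nothing.
It fails at once if the short key is moved more than 40 mm or tipped over (distance of key_short from where it was at the start of the episode above 0.04 m or angle between key_short's own z axis and vertical above 0.5 rad).
It also fails if it takes over 48 s, if anything falls off the work surface, if the arm or the gripper's body presses on something with over 40 N, if the wrist force passes 120 N, or if a joint passes its speed limit or range.

## Robot

A 6-joint arm with a two-finger parallel gripper is mounted at the origin on a cart in front of the work surface, level with it; the furniture and walls round the work are solid. World frame = base frame: x ahead of the robot, y to its left, z up, the work surface at z = 0. Lengths are in m, angles in degrees, forces in N, time in s.
With the tool pointing down it reaches from about 0.25 to 0.725 m from the base axis. Payload 9.7 kg.
Tool frame: the origin (TCP) lies midway between the tips of the shut fingers; the grasp point (between the pads) lies bot.hold_point_z behind it (bot.hold_point_z is the distance from the TCP to the grasp point, in m); z points along the fingers, y is the line along which they close (so a half turn about z gives the same grasp; the last joint's range is limited). The gripper opens to 85 mm and grips with 20 to 120 N. Pads are 22 mm wide; open, the fingers measure 114 mm over their backs; the gripper's body (76 mm by 85 mm) begins 54 mm behind the grasp point. The pads swing forward as they close: fully open they stand 13 mm farther back than shut.
Start: joints at [-66.291, 4.979, 10.078, 95.1, 0, 90], TCP at [0.221, -0.504, 0.201] pointing down, gripper open.
Joint ranges: [-179.16, 179.16], [-48.56, 103.87], [-65.8, 70.77], [-126.05, 130.52], [-82.76, 87.17], [-180, 180]. Speed limits (degrees/s): [127.2, 127.2, 147.25, 180, 180, 180].

## Interface

Orientations are given as [roll, pitch, yaw] about the fixed x, y, z axes, in that order (R = Rz(yaw) Ry(pitch) Rx(roll)).
In Python, from workcell import bot, camera, camera_model, ticket gives the robot as it stands.
- The arm moves only by the tool send_rows, never from a script. Its argument "targets" is text: rows parted by semicolons, each of 5 numbers parted by spaces: the shift along the tool's x, y, z in mm, then the turn about the tool's z in degrees, then the closure in counts, from 0 (fully open) to 255 (shut). A call has 1 to 20 rows; each row is the pose to reach, as a shift and turn from the pose commanded when the call began, along the tool's axes at that moment; what a row does not reach only later rows make up. A row lasts 1/8 s, in which the tool goes at most 62.5 mm and 10.7 degrees, less where a joint would pass 70% of its speed; a pose out of reach is approached as far as the arm can. A call with a gripper value outside its range is refused whole. The fingers move at their own pace and stop on an object; "newtons" is the grip in N (left out, the last holds). Time passes only in rows, so rows that repeat a pose let the fingers close. It gives the time, the measured TCP pose, the force, the opening and the grip force at its end, in the units of the state.
- bot.get_obs(): the state, without advancing time (a new reading comes with each control period).
- camera(name): name is "side" or "top"; returns the picture (384x512x3 uint8, blue, green, red); there is no depth.
- camera_model(name): a dict with "K" (3x3 intrinsics, pixels), "pose" (4x4, takes a point from camera to world coordinates). Camera axes: x right, y down, z forward; pixel columns grow to the right and rows downward; lengths in m; the calibration is good to about 2 mm. A picture is of the moment at which its call begins. camera_model takes no time and is no camera call.
- ticket.job_done(): hands the job in; it is judged then, once.
The state is a dict: "time": time; "q": joint angles; "qd": joint speeds; "joint_efforts": joint torques, N m; "ee_pos": TCP position; "tcp_rot": TCP orientation; "wrist_force": force on the tool from outside, world axes, zero at the start; "torque": the same for the moment, N m; "opening": finger opening in m; "grasp_force": force on a finger pad.
Only numpy, scipy, OpenCV 4.12 (cv2) and the standard library are available. Lean on these libraries where they do the work, as an engineer would, in place of code of your own. Each camera call takes 0.05 s, during which the arm holds its last target. There are 200 camera calls.

## Working session

There is one attempt and no reset: what is moved stays moved. The work goes in short steps, Python scripts to look and compute and a tool call to move; the robot and the scene stay as the last step left them, time stands still between calls to the robot, and variables do not carry over. Pictures are saved under pics/ and viewed, at most 10 in all, crops included, and the job is handed in when it is done.

Besides the shell and the picture viewer there is one more tool, called after "Call:" as name(argument=value, ...) on one line, values as JSON. send_rows: Moves the arm, as the interface text tells. Its arguments: {"type":"object","properties":{"targets":{"type":"string"},"newtons":{"type":"number"}},"required":["targets"]}

```bash
mkdir -p pics; ls
python3 - <<'E'
from workcell import bot,camera,camera_model
import cv2,numpy as np
for n in("side","top"):
    cv2.imwrite(f"pics/{n}0.png",camera(n)); m=camera_model(n); print(n,np.round(m["K"],1).tolist(),np.round(m["pose"],3).tolist())
print(bot.get_obs(),bot.hold_point_z)
E
```

```text
pics
side [[377.8, 0.0, 251.4], [0.0, 377.8, 191.2], [0.0, 0.0, 1.0]] [[0.225, 0.777, -0.588, 1.066], [0.974, -0.181, 0.134, -0.019], [-0.003, -0.603, -0.798, 0.784], [0.0, 0.0, 0.0, 1.0]]
top [[426.9, 0.0, 251.5], [0.0, 426.9, 193.4], [0.0, 0.0, 1.0]] [[0.015, -0.998, 0.055, 0.518], [-1.0, -0.016, -0.002, 0.089], [0.003, -0.055, -0.998, 1.257], [0.0, 0.0, 0.0, 1.0]]
{'time': 0.1, 'q': array([-6.62915563e+01,  5.00688384e+00,  1.00405004e+01,  9.50995867e+01,
       -3.22148841e-03,  9.00010197e+01]), 'qd': array([ 0.03824282, -0.11224985,  0.01695444,  0.09670482, -0.01863332,
       -0.00899692]), 'joint_efforts': array([-1.78676277e-03, -5.21563661e+01,  4.65652585e+01,  1.59914733e-02,
       -1.16110641e-07,  2.90041203e-05]), 'ee_pos': array([ 0.22103573, -0.50337594,  0.20067769]), 'tcp_rot': array([-1.79934030e+02,  3.22266038e-03,  2.37074277e+01]), 'wrist_force': array([-0.61270875, -0.14975792, -0.10010232]), 'torque': array([0.05883925, 0.02114886, 0.01081735]), 'grasp_force': 0.0, 'opening': 0.0855218227468055} 0.0187
```

View pics/side0.png

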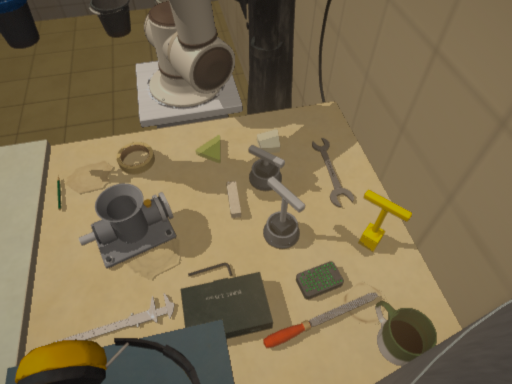

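View pics/top0.png

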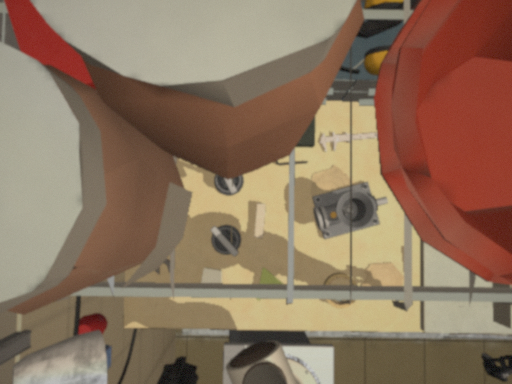

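The side view shows two steel keys in cups. One has its bar at about (285,193) and cup at (282,230), with a long rod. The other has its bar at (266,156) and cup at (265,175), with a short rod. A yellow look-alike stands at (380,220). The housing tube mouth is at (120,200). In the top view the cups are at (229,184) and (226,240), and the tube is at (352,209). The nearer key, side (285,193) / top (229,184), fits the long key. I'll enlarge both views to confirm.

Run:
```python
import cv2,numpy as np
s=cv2.imread("pics/side0.png");t=cv2.imread("pics/top0.png")
a=cv2.resize(s[135:255,235:335],None,fx=5,fy=5,interpolation=2)[:600]
cv2.imwrite("pics/sc.png",a)
b=cv2.resize(t[160:265,200:300],None,fx=4,fy=4,interpolation=2)
c=cv2.resize(t[160:265,300:400],None,fx=4,fy=4,interpolation=2)
cv2.imwrite("pics/tc.png",np.hstack([b,c]))
cv2.imwrite("pics/sh.png",cv2.resize(s[175:265,75:190],None,fx=6,fy=6,interpolation=2))
```

```text
(no output)
```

View pics/sc.png

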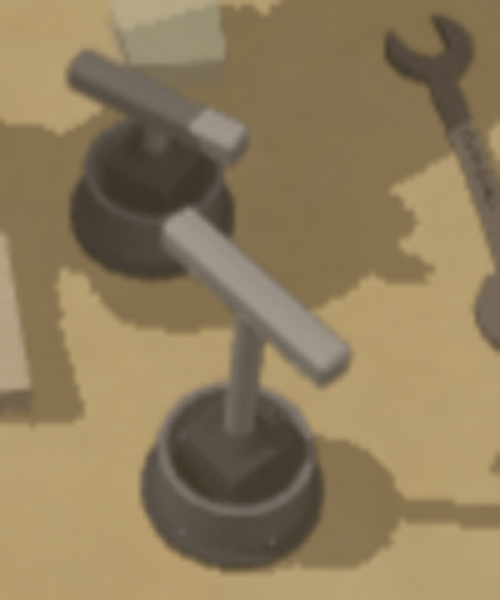

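View pics/tc.png

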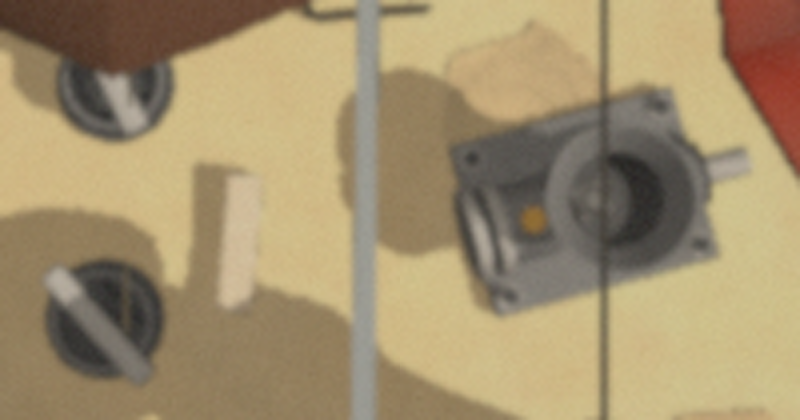

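View pics/sh.png

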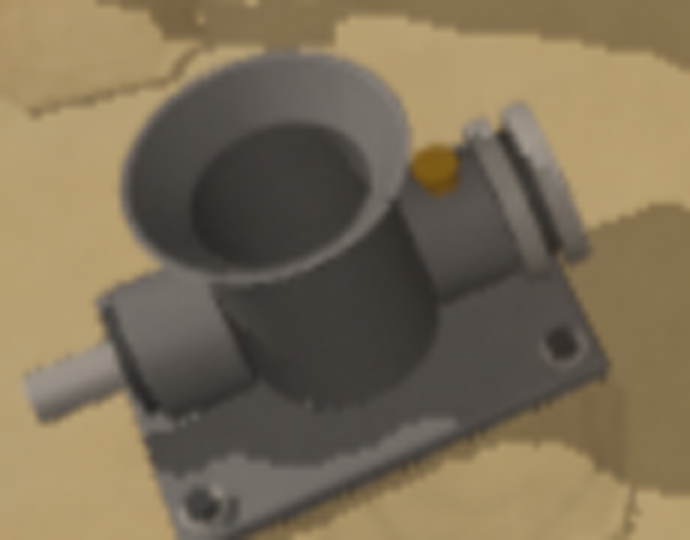

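The lower key in the crop, side (285,193), has the long rod standing well above its cup, and the other key's bar sits right at its rim. So the lower one is the long key. The tube mouth is clear in both views. The stem tip shows as a pale patch near top (350,209), and I'll measure it next.

```bash
cat > h.py <<'E'
import numpy as np,cv2
from workcell import camera_model
def ray(n,p):
    m=camera_model(n);P=np.array(m["pose"]);d=P[:3,:3]@np.linalg.inv(m["K"])@[p[0],p[1],1.];return P[:3,3],d/np.linalg.norm(d)
def plane(n,p,z):
    o,d=ray(n,p);return o+d*(z-o[2])/d[2]
def tri(a,b):
    (o,d),(p,e)=ray("side",a),ray("top",b);s=np.linalg.lstsq(np.c_[d,-e],p-o,rcond=None)[0]
    A=o+d*s[0];B=p+e*s[1];return (A+B)/2,np.linalg.norm(A-B)
def pix(n,X):
    m=camera_model(n);c=np.linalg.inv(m["pose"])@np.r_[X,1];u=np.array(m["K"])@c[:3];return u[:2]/u[2]
E
python3 - <<'E'
from h import *
np.set_printoptions(precision=4,suppress=True)
s=cv2.imread("pics/side0.png");t=cv2.imread("pics/top0.png")
# mouth
print("mouth tri",tri((119.5,202.8),(355.5,208)),plane("side",(119.5,202.8),.125),plane("top",(355.5,208),.125))
# bar top face: bright, unsaturated
hsv=cv2.cvtColor(s,cv2.COLOR_BGR2HSV)
for y in range(180,208,5): print(y,[tuple(hsv[y,x]) [1:] for x in range(266,306,4)])
m=((hsv[...,1]<55)&(hsv[...,2]>105)).astype(np.uint8);r=np.zeros_like(m);r[174:215,262:310]=1;m*=r
n,l,st,c=cv2.connectedComponentsWithStats(m);i=1+st[1:,4].argmax();pts=np.argwhere(l==i)[:,::-1].astype(np.float32)
print(st[i],c[i]);W=np.array([plane("side",p,.165)[:2] for p in pts]);rc=cv2.minAreaRect(W.astype(np.float32)*1000);print("bar mm",rc,cv2.boxPoints(rc))
for nm,a,z in(("L",(270,179.4),.165),("R",(302.6,206.6),.165)):print(nm,plane("side",a,z))
print("cup",plane("side",(235+238/5,135+448/5),.04),plane("top",(229,184),.04))
print("stem top",plane("top",(350,208.7),.046), "expected px",pix("top",[*plane("top",(355.5,208),.125)[:2],.046]))
g=t[185:235,325:380];g=cv2.resize(g,None,fx=10,fy=10,interpolation=cv2.INTER_CUBIC);g=cv2.cvtColor(g,6);g=np.clip((g.astype(float)-30)*2.2,0,255).astype(np.uint8)
q=cv2.resize(m*120+0,None,fx=1,fy=1)
cv2.imwrite("pics/stem.png",g)
E
```

```text
mouth tri (array([ 0.546 , -0.1903,  0.124 ]), np.float64(0.00014541765208267495)) [ 0.5468 -0.1899  0.125 ] [ 0.546  -0.1901  0.125 ]
180 [(np.uint8(50), np.uint8(82)), (np.uint8(32), np.uint8(160)), (np.uint8(33), np.uint8(154)), (np.uint8(48), np.uint8(91)), (np.uint8(102), np.uint8(128)), (np.uint8(104), np.uint8(130)), (np.uint8(104), np.uint8(130)), (np.uint8(104), np.uint8(132)), (np.uint8(105), np.uint8(131)), (np.uint8(104), np.uint8(132))]
185 [(np.uint8(55), np.uint8(79)), (np.uint8(42), np.uint8(114)), (np.uint8(32), np.uint8(158)), (np.uint8(33), np.uint8(156)), (np.uint8(40), np.uint8(145)), (np.uint8(103), np.uint8(131)), (np.uint8(106), np.uint8(132)), (np.uint8(106), np.uint8(132)), (np.uint8(106), np.uint8(132)), (np.uint8(106), np.uint8(132))]
190 [(np.uint8(91), np.uint8(84)), (np.uint8(98), np.uint8(102)), (np.uint8(57), np.uint8(120)), (np.uint8(36), np.uint8(141)), (np.uint8(32), np.uint8(158)), (np.uint8(33), np.uint8(153)), (np.uint8(95), np.uint8(129)), (np.uint8(107), np.uint8(131)), (np.uint8(107), np.uint8(131)), (np.uint8(105), np.uint8(133))]
195 [(np.u
[... 646 characters left out ...]
8), np.uint8(180)), (np.uint8(99), np.uint8(181)), (np.uint8(98), np.uint8(179)), (np.uint8(99), np.uint8(180)), (np.uint8(47), np.uint8(114)), (np.uint8(54), np.uint8(103)), (np.uint8(87), np.uint8(155)), (np.uint8(38), np.uint8(129)), (np.uint8(33), np.uint8(161)), (np.uint8(34), np.uint8(151))]
[267 176  38  39 447] [284.7114 194.2349]
bar mm ((631.6619262695312, 150.97230529785156), (66.31780242919922, 97.39451599121094), 82.33777618408203) [[578.9783 124.6024]
 [675.5032 111.6165]
 [684.3455 177.3422]
 [587.8206 190.3281]]
L [0.5886 0.1302 0.165 ]
R [0.6706 0.1757 0.165 ]
cup [0.6286 0.1545 0.04  ] [0.6111 0.151  0.04  ]
stem top [ 0.5457 -0.194   0.046 ] expected px [348.6453 208.5893]
```

View pics/stem.png

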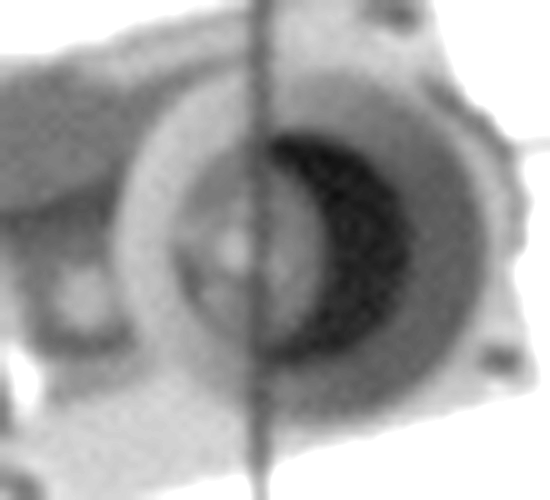

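Run:
```python
from h import *
from workcell import camera
np.set_printoptions(precision=4,suppress=True)
s=cv2.imread("pics/side0.png")
hsv=cv2.cvtColor(s,cv2.COLOR_BGR2HSV)
m=((hsv[...,1]<46)&(hsv[...,2]>136)).astype(np.uint8);r=np.zeros_like(m);r[174:215,262:310]=1;m*=r
n,l,st,c=cv2.connectedComponentsWithStats(m);i=1+st[1:,4].argmax();pts=np.argwhere(l==i)[:,::-1]
W=np.array([plane("side",p,.165)[:2] for p in pts]);rc=cv2.minAreaRect(W.astype(np.float32)*1000);print("bar mm",st[i],rc,W.mean(0)*1000)
u,sv,v=np.linalg.svd(W-W.mean(0));print("dir",v[0],np.degrees(np.arctan2(v[0,1],v[0,0])))
t=np.mean([camera("top").astype(float) for _ in range(12)],0)
print("end R from top",plane("top",(232.5,192),.165))
for e in(.05,-.05):print(pix("top",[*(W.mean(0)+e*v[0]),.165]))
print("cup px if here",pix("top",[*W.mean(0),.04]))
np.save("t.npy",t);g=t.mean(2)[192:226,332:364]
g=cv2.resize(g,None,fx=18,fy=17.6,interpolation=cv2.INTER_LANCZOS4);
lo,hi=np.percentile(g,10),np.percentile(g,80);g=np.clip((g-lo)/(hi-lo)*255,0,255).astype(np.uint8);cv2.imwrite("pics/stem2.png",g)
# housing plate mask edges in top for orientation
h=cv2.cvtColor(t.astype(np.uint8),cv2.COLOR_BGR2HSV);k=(h[...,1]<50).astype(np.uint8);z=np.zeros_like(k);z[175:245,305:385]=1;k*=z
n,l,st,c=cv2.connectedComponentsWithStats(k);i=1+st[1:,4].argmax();k=(l==i).astype(np.uint8);k=cv2.morphologyEx(k,cv2.MORPH_OPEN,np.ones((15,15)))
p=np.argwhere(k)[:,::-1];Wp=np.array([plane("top",a,.01)[:2] for a in p],np.float32)*1000;print("plate",cv2.minAreaRect(Wp))
```

```text
bar mm [268 177  36  32 297] ((627.4850463867188, 151.93736267089844), (94.76686096191406, 16.40106201171875), 27.225383758544922) [628.7278 152.4556]
dir [0.8897 0.4565] 27.160989756240365
end R from top [0.5811 0.1353 0.165 ]
[217.6028 156.0497]
[234.7251 190.8133]
cup px if here [228.6027 177.8543]
plate ((543.5167846679688, -190.47442626953125), (126.19852447509766, 179.8165283203125), 16.021812438964844)
```

View pics/stem2.png

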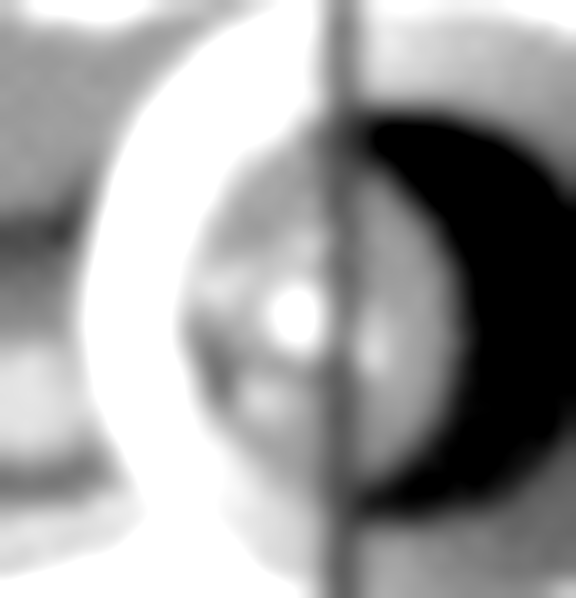

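Averaging frames shows the stem's bright tip at crop (297,315). Its four corner flats are at (220,290), (262,397), (372,350) and (305,235). That gives diagonals near 72°, so the stem's sides lie at about 27° (mod 90). The tip sits within 2 mm of the tube axis at (0.545,-0.189). The long bar is at (0.628,0.152), yaw 27°, and its measured 95 x 16 mm agrees with 100 x 18.

Call:
send_rows(targets="636 -437 0 -3.5 0;636 -437 0 -3.5 0;636 -437 0 -3.5 0;636 -437 0 -3.5 0;636 -437 0 -3.5 0;636 -437 0 -3.5 0;636 -437 0 -3.5 0;636 -437 0 -3.5 0;636 -437 0 -3.5 0;636 -437 0 -3.5 0;636 -437 0 -3.5 0;636 -437 0 -3.5 0;636 -437 0 -3.5 0;636 -437 0 -3.5 0;636 -437 0 -3.5 0;636 -437 0 -3.5 0;636 -437 0 -3.5 0;636 -437 0 -3.5 0", newtons=60)

```text
time: 2.95
ee_pos: [0.6277, 0.1518, 0.2016]
tcp_rot: [180.0, -0.0, 27.2]
wrist_force: [-0.9, -0.3, 0.1]
opening: 0.0856
grasp_force: 0.0
```

Run:
```python
from h import *
from workcell import camera,bot
o=bot.get_obs();print(o["time"],o["ee_pos"],o["tcp_rot"],o["q"])
s=camera("side");t=camera("top")
a=cv2.resize(s[100:250,220:370],None,fx=4,fy=4,interpolation=2);b=cv2.resize(t[130:280,180:230],None,fx=4,fy=4)
p=pix("side",o["ee_pos"]);print(p);cv2.circle(a,tuple(int(v) for v in ((p-[220,100])*4)),4,(0,0,255),-1)
cv2.imwrite("pics/over.png",np.hstack([a,b]))
```

```text
2.95 [0.6276766  0.15178439 0.2016339 ] [ 1.79992933e+02 -2.52176607e-02  2.71728369e+01] [ 1.35947231e+01  1.88730392e+01  2.63630631e+01  9.74638520e+01
 -9.48927299e-04  1.66421887e+02]
[286.3311874  180.83939041]
```

View pics/over.png

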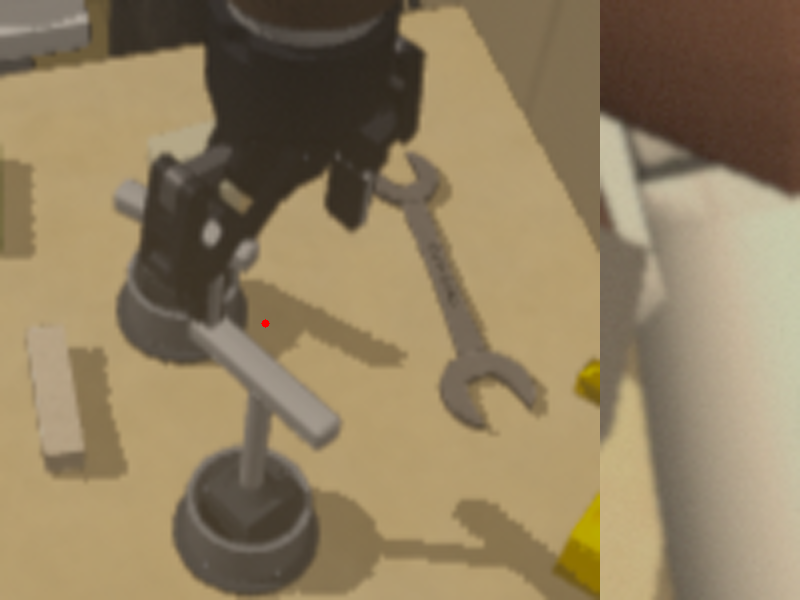

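The view shows the gripper straddling the long bar, with the projected TCP at crop (265,323) over the bar's middle. I'll lower, grip, and check before lifting.

Call:
send_rows(targets="0 0 30 0 0;0 0 64 0 0;0 0 64 0 0;0 0 64 0 255;0 0 64 0 255;0 0 64 0 255;0 0 64 0 255;0 0 64 0 255;0 0 64 0 255;0 0 64 0 255;0 0 64 0 255", newtons=60)

```text
time: 4.42
ee_pos: [0.6277, 0.1523, 0.1372]
tcp_rot: [-180.0, 0.0, 27.2]
wrist_force: [0.2, -0.2, -0.9]
opening: -0.0003
grasp_force: 0.0
```

Run:
```python
from h import *
from workcell import camera,bot
o=bot.get_obs()
s=camera("side")
a=cv2.resize(s[110:260,220:370],None,fx=4,fy=4,interpolation=2)
p=pix("side",o["ee_pos"]);print(p,o["opening"]);cv2.circle(a,tuple(int(v) for v in ((p-[220,110])*4)),3,(0,0,255),-1)
cv2.imwrite("pics/shut.png",a);cv2.imwrite("pics/shut_full.png",s)
```

```text
[284.3812636  199.91238832] -0.0002964990366956112
```

View pics/shut.png

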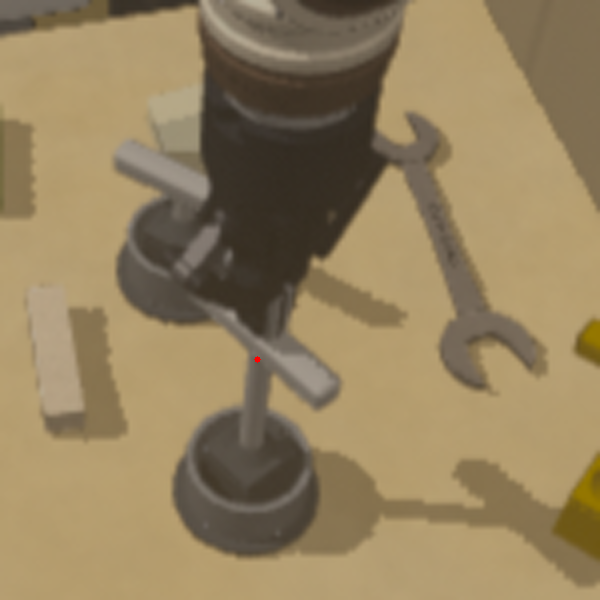

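The picture shows the fingers shut on nothing. The key still stands untouched, and the fingers appear behind and above the bar rather than at the projected TCP at crop (257,360). I'll raise the shut fingers and measure their tip's pixel against its prediction.

Call:
send_rows(targets="0 0 -60 0 255;0 0 -90 0 255;0 0 -90 0 255;0 0 -90 0 255")

```text
time: 4.97
ee_pos: [0.6277, 0.1523, 0.2264]
tcp_rot: [-180.0, 0.0, 27.2]
wrist_force: [0.6, 0.3, -0.0]
opening: -0.0002
grasp_force: 0.0
```

Run:
```python
from h import *
from workcell import camera,bot
b=cv2.imread("pics/side0.png");f0=cv2.imread("pics/shut_full.png")
o=bot.get_obs();s=camera("side");cv2.imwrite("pics/up.png",s);print(o["ee_pos"],pix("side",o["ee_pos"]),pix("side",[0.6277,.1523,.1372]))
for im,nm in((s,"up"),(f0,"shut")):
    d=np.abs(im.astype(int)-b).max(2)>18;sat=cv2.cvtColor(im,cv2.COLOR_BGR2HSV)[...,1]<80
    m=d&sat;print(nm)
    for y in range(150 if nm=="up" else 176,206):print(y,''.join('#' if v else ('+' if w else '.') for v,w in zip(m[y,255:315],d[y,255:315])))
```

```text
[0.62771966 0.15225824 0.22643955] [287.49403643 172.73870396] [284.39564762 199.90153487]
up
150 #########.......+++++++++++++++++++++++####+++++++++++++++++
151 ###########.......+++++++++++++++++++++####.++++++++++++++++
152 ##############......++++++++++++++++++#####.++++++++++++++++
153 ################......+++++++++++++++######.++++++++++++++++
154 ##################......+++++++++++#######++++++++++++++++++
155 .###################+++++.+++++++++#######++++++++++++++++++
156 .+####################++++.++++++++#######++++++++++++++++++
157 ++++#################..#+++++#+++++#######.+++++++++++++++++
158 +++++###############......++##+++++######.++++++++++++++++++
159 +++####.###########........#++#++++######.++++++++++++++++++
160 ++##....##..######.........####+++#######.++++++++++++++++++
161 ##......##....####.........####+++#######+++++++++++++++++++
162 #.....####.....###...........#++++######.+++++++++++++++++++
163 .....#####........#............+++####++++++++++++++++++++++
164 .....#####...................++.++###...++++++++++++++++++++
165 ....######.................
[... 3888 characters left out ...]
+++++++++++++++.....#########.++++++..............
196 .+++++++++++++++++++++++++......#########++++...............
197 ..+++++++++++++++++++++++++......#########..................
198 ...++++++++++++++++++++++++........########.................
199 ....+++++++++++++++++++++++...............#.................
200 .......++++++++++++++++++++.................#...............
201 .............+++++++........................##..............
202 ..............................................##............
203 ...............................................##...........
204 ...............................................##...........
205 ............................................................
```

Run:
```python
import cv2,numpy as np
for n,r in(("up",range(148,182)),("shut_full",range(176,204))):
    v=cv2.imread(f"pics/{n}.png").max(2);print(n)
    for y in r:print(y,' '.join(f"{x//10:2d}" for x in v[y,268:304]))
```

```text
up
148 11  9  6  5  5  5  5  5  5  5  5  5  5  5  5  5  5  5  5  5  5  5  5  5  5  5  5  6  6  5  6  9 14 17 17 17
149 12 11  9  7  6  5  5  5  5  5  5  5  5  5  5  5  5  5  5  5  5  5  5  5  5  5  6  7  8  7  8 14 17 17 17 17
150 12 12 11  9  8  6  5  5  5  5  5  5  5  5  5  5  5  5  5  5  5  5  5  5  5  5  6  9 10  9 11 17 17 17 18 18
151 12 12 12 11 11  9  7  6  6  5  5  5  5  5  5  5  5  5  5  5  5  5  5  5  5  5  6  7  9  9 11 17 17 17 17 17
152 13 12 12 12 12 12 10  9  7  6  5  5  5  5  5  5  5  5  5  5  5  5  5  5  5  6  6  6  9  9 12 17 17 17 17 17
153 15 14 13 13 13 13 13 12 11  9  7  6  5  5  5  5  5  5  5  5  5  5  5  6  6  7  7  7  9  9 14 17 17 17 17 17
154 15 15 15 14 13 13 14 14 14 14 12 11  7  6  5  5  5  5  5  5  5  5  6  7  8  8  7  7  8  9 15 17 17 17 17 17
155 15 15 15 15 15 15 15 16 16 17 17 16 13 10  6  5  5  5  5  5  5  5  6  8  8  9  6  7  9  9 15 17 17 17 17 18
156 15 15 15 15 15 15 15 15 15 16 17 17 16 14  7  5  5  5  5  5  5  5  6  8  9  9  6  8  9 10 17 17 17 17 17 18
157 15 15 15 15 15 15 15 15 15 15 15 16 16 16  8  5  5  5  5  5  5  6  7  8  9  8  6  8  
[... 5156 characters left out ...]
1 11 12 15 16 17 17 17 18 17
198 18 17 18 17 17 17 17 17 17 18 18 18 17 17 12 12 11 11 12 14 15 15 13 13 13 13 13 13 12 12 14 16 17 17 17 17
199 18 18 17 18 17 17 17 17 18 18 18 18 17 17 12 10 11 11 11 12 14 15 15 15 15 15 15 15 15 13 13 14 16 17 17 18
200 18 18 17 18 18 17 17 17 17 18 18 18 17 16 12 10  9 10 11 11 12 13 15 15 16 16 15 15 15 15 14 12 14 16 17 18
201 18 18 18 17 17 17 17 17 18 18 18 18 17 16 12 10  9  9 11 11 11 12 13 15 16 16 16 15 15 15 15 13 13 13 16 17
202 18 18 18 18 17 17 18 18 18 18 18 18 17 15 12 10  9  9 10 10 11 11 12 13 15 15 16 16 15 15 15 15 15 13 13 16
203 18 17 18 18 18 18 17 18 18 18 18 18 17 14 11 10  9  9 10 10 13 12 11 11 13 15 15 16 16 15 15 15 15 15 12 13
```

The V map shows the shut fingertip ending at about (287,192), just above the bar's top face. It should be at (284.4,199.9), so the real tips sit about 27 mm higher than the reported TCP. That explains the miss. I'll open here, go 28 mm lower than before, and grip.

Call:
send_rows(targets="0 0 0 0 0;0 0 0 0 0;0 0 0 0 0;0 0 0 0 0;0 0 0 0 0;0 0 40 0 0;0 0 80 0 0;0 0 100 0 0;0 0 117 0 0;0 0 117 0 0")

```text
time: 6.28
ee_pos: [0.6273, 0.1522, 0.1093]
tcp_rot: [-180.0, 0.1, 27.2]
wrist_force: [0.5, -0.8, 0.0]
opening: 0.0853
grasp_force: 0.0
```

Call:
send_rows(targets="0 0 0 0 255;0 0 0 0 255;0 0 0 0 255;0 0 0 0 255;0 0 0 0 255;0 0 0 0 255;0 0 0 0 255;0 0 0 0 255", newtons=60)

```text
time: 7.28
ee_pos: [0.628, 0.1524, 0.1108]
tcp_rot: [180.0, -0.0, 27.2]
wrist_force: [-0.1, 1.5, 5.4]
opening: 0.0167
grasp_force: 59.8
```

Call:
send_rows(targets="0 0 -15 0 255;0 0 -40 0 255;0 0 -70 0 255;0 0 -100 0 255;0 0 -130 0 255;0 0 -148 0 255;0 0 -148 0 255;0 0 -148 0 255")

```text
time: 8.28
ee_pos: [0.6276, 0.1522, 0.2571]
tcp_rot: [-180.0, 0.1, 27.2]
wrist_force: [-0.6, -0.1, -4.5]
opening: 0.0171
grasp_force: 58.8
```

Run:
```python
from h import *
from workcell import bot
p=bot.get_obs()["ee_pos"];y=np.radians(bot.get_obs()["tcp_rot"][2])
d=np.array([.545,-.189])-[.628,.1525];print(d, "tool x,y mm",1000*(d@[np.cos(y),np.sin(y)]),1000*(d@[np.sin(y),-np.cos(y)]))
```

```text
[-0.083  -0.3415] tool x,y mm -229.95354539781667 265.7679757965099
```

Call:
send_rows(targets="-20 23 0 0 255;-55 64 0 0 255;-92 106 0 0 255;-129 149 0 0 255;-166 192 0 0 255;-198 229 0 0 255;-220 254 0 0 255;-230 266 0 0 255;-230 266 0 0 255;-230 266 0 0 255")

```text
time: 9.52
ee_pos: [0.545, -0.1885, 0.258]
tcp_rot: [-180.0, 0.0, 27.3]
wrist_force: [1.1, 0.0, -3.7]
opening: 0.0166
grasp_force: 59.0
```

Run:
```python
from h import *
from workcell import camera,bot
o=bot.get_obs();s=camera("side");b=cv2.imread("pics/side0.png");np.set_printoptions(precision=4,suppress=True)
cv2.imwrite("pics/hover.png",s);p=o["ee_pos"];print(p,o["tcp_rot"])
a=cv2.resize(s[80:230,60:210],None,fx=4,fy=4,interpolation=2)
# predicted foot centre, tube mouth
z=.006+.1463
for X,c in(([.545,-.189,z],(0,0,255)),([.545,-.189,z+.15],(255,0,0)),([.545,-.189,.125],(0,255,0))):
    q=pix("side",X);print(X,q);cv2.circle(a,tuple(int(v) for v in (q-[60,80])*4),3,c,-1)
cv2.imwrite("pics/hoverc.png",a)
```

```text
[ 0.545  -0.1885  0.258 ] [-179.9614    0.0093   27.2559]
[0.545, -0.189, 0.15230000000000002] [116.2618 194.4539]
[0.545, -0.189, 0.3023] [ 91.8148 143.866 ]
[0.545, -0.189, 0.125] [119.9334 202.0513]
```

View pics/hoverc.png

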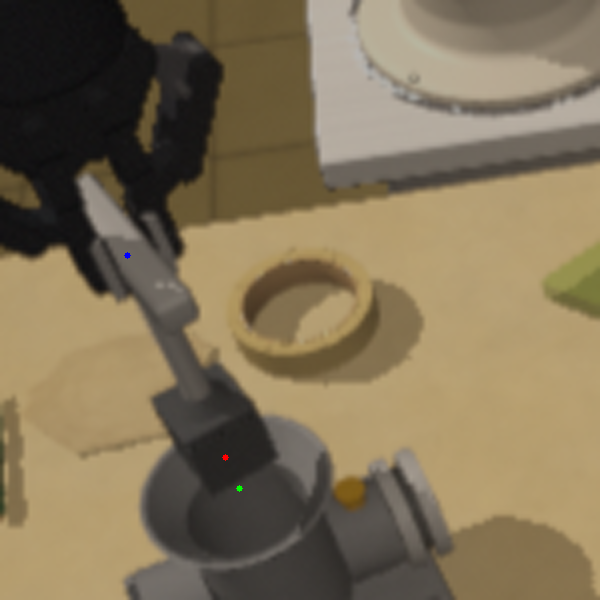

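The last picture shows the key upright in the grip. Its foot centre is at crop (228,457), right on the prediction of (225,457), over the tube axis. I'll lower it, slowing near the stem.

Call:
send_rows(targets="0 0 20 0 255;0 0 45 0 255;0 0 70 0 255;0 0 90 0 255;0 0 100 0 255;0 0 104 0 255;0 0 104 0 255")

```text
time: 10.45
ee_pos: [0.5451, -0.1893, 0.1547]
tcp_rot: [180.0, -0.0, 27.2]
wrist_force: [0.4, -0.2, -3.6]
opening: 0.0168
grasp_force: 59.0
```

Call:
send_rows(targets="0 0 2 0 255;0 0 4 0 255;0 0 6 0 255;0 0 8 0 255;0 0 10 0 255;0 0 12 0 255;0 0 12 0 255")

```text
time: 11.32
ee_pos: [0.5448, -0.1894, 0.1421]
tcp_rot: [-180.0, 0.0, 27.2]
wrist_force: [-0.6, 0.9, -3.8]
opening: 0.017
grasp_force: 59.0
```

Call:
send_rows(targets="0 0 2 0 255;0 0 4 0 255;0 0 6 0 255;0 0 8 0 255;0 0 8 0 255")

```text
time: 11.95
ee_pos: [0.5448, -0.1896, 0.134]
tcp_rot: [180.0, 0.0, 27.2]
wrist_force: [0.9, -1.1, -4.2]
opening: 0.0168
grasp_force: 58.9
```

Call:
send_rows(targets="0 0 2 0 255;0 0 4 0 255;0 0 6 0 255;0 0 8 0 255;0 0 10 0 255;0 0 12 0 255;0 0 13 0 255;0 0 13 0 255")

```text
time: 12.95
ee_pos: [0.5448, -0.1895, 0.1211]
tcp_rot: [-180.0, 0.0, 27.2]
wrist_force: [0.3, -1.5, -4.0]
opening: 0.017
grasp_force: 58.9
```

Call:
send_rows(targets="0 0 1 0 255;0 0 2 0 255;0 0 3 0 255;0 0 3 0 255")

```text
time: 13.45
ee_pos: [0.5448, -0.1895, 0.1182]
tcp_rot: [-180.0, 0.0, 27.2]
wrist_force: [0.7, -1.6, -3.9]
opening: 0.017
grasp_force: 59.0
```

Call:
send_rows(targets="0 0 1 0 255;0 0 2 0 255;0 0 2 0 255")

```text
time: 13.82
ee_pos: [0.545, -0.1895, 0.1167]
tcp_rot: [180.0, -0.0, 27.2]
wrist_force: [0.0, -1.4, 2.3]
opening: 0.0171
grasp_force: 59.7
```

The foot is on the tube floor: the force rose about 6 N and the height fits. Next I turn anticlockwise, which is negative about tool z.

Call:
send_rows(targets="0 0 -1 -5 255;0 0 -1 -10 255;0 0 -1 -15 255;0 0 -1 -20 255;0 0 -1 -25 255;0 0 -1 -30 255;0 0 -1 -35 255;0 0 -1 -40 255;0 0 -1 -45 255;0 0 -1 -50 255;0 0 -1 -50 255")

```text
time: 15.2
ee_pos: [0.5449, -0.1895, 0.1171]
tcp_rot: [-180.0, 0.0, 77.2]
wrist_force: [1.6, -2.1, -3.2]
opening: 0.0173
grasp_force: 59.2
```

```bash
python3 -c "
from workcell import bot
o=bot.get_obs();print(o['ee_pos'],o['tcp_rot'],o['torque'],o['wrist_force'],o['q'][5],o['joint_efforts'][5])"
```

```text
[ 0.54488118 -0.18951468  0.11708539] [-1.79997573e+02  8.77840613e-04  7.71740986e+01] [-0.69244807 -0.54409086 -0.00596684] [ 1.63412157 -2.13098132 -3.16361644] 83.64838078433509 -0.7346450909972191
```

Call:
send_rows(targets="0 0 0 -4 255;0 0 0 -8 255;0 0 0 -12 255;0 0 0 -12 255")

```text
time: 15.7
ee_pos: [0.5447, -0.1894, 0.1171]
tcp_rot: [-180.0, -0.0, 89.1]
wrist_force: [1.0, -1.2, -3.3]
opening: 0.0166
grasp_force: 59.2
```

```bash
python3 -c "
from workcell import bot
o=bot.get_obs();print(o['ee_pos'],o['tcp_rot'],o['torque'],o['wrist_force'],o['q'][5],o['joint_efforts'][5])"
```

```text
[ 0.54473313 -0.18938937  0.11706253] [-1.79978992e+02 -1.13352075e-02  8.90869956e+01] [-0.60058099 -0.34516     0.00454288] [ 0.99945153 -1.19328176 -3.25055107] 71.73949940977718 -0.585074108093977
```

Call:
send_rows(targets="0 0 0 -3 255;0 0 0 -6 255;0 0 0 -9 255;0 0 0 -12 255;0 0 0 -12 255")

```text
time: 16.32
ee_pos: [0.5446, -0.1892, 0.1172]
tcp_rot: [-180.0, -0.1, 101.0]
wrist_force: [0.1, 0.4, -2.0]
opening: 0.017
grasp_force: 81.8
```

```bash
python3 -c "
from workcell import bot
o=bot.get_obs();print(o['ee_pos'],o['tcp_rot'],o['torque'],o['wrist_force'],o['q'][5],o['joint_efforts'][5])"
```

```text
[ 0.54456654 -0.18915133  0.11717479] [-1.79985521e+02 -6.22418495e-02  1.00969124e+02] [ 0.25229475 -0.02920558 -1.60940135] [ 0.12859272  0.40882756 -2.01065525] 59.85110589709991 -1.9756000488996506
```

The moment about z jumped to -1.6 N m against 0.12 friction, at yaw 101°. That is the 27° start plus 60° of travel plus 14° of play, so the stem is at its stop. I'll ease off, release and withdraw.

Call:
send_rows(targets="0 0 0 3 255;0 0 1 5 255;0 0 1 5 255;0 0 1 5 0;0 0 1 5 0;0 0 1 5 0;0 0 1 5 0;0 0 1 5 0;0 0 1 5 0;0 0 1 5 0")

```text
time: 17.58
ee_pos: [0.5448, -0.1895, 0.1163]
tcp_rot: [-180.0, 0.0, 96.2]
wrist_force: [-0.7, -0.8, 0.2]
opening: 0.0854
grasp_force: 0.0
```

Call:
send_rows(targets="0 0 -10 0 0;0 0 -30 0 0;0 0 -60 0 0;0 0 -90 0 0;0 0 -120 0 0;0 0 -140 0 0;0 0 -140 0 0;0 0 -140 0 0;0 0 -140 0 0;0 0 -140 0 0")

```text
time: 18.82
ee_pos: [0.5446, -0.1894, 0.2556]
tcp_rot: [-179.9, -0.0, 96.2]
wrist_force: [1.2, -0.6, -0.1]
opening: 0.0852
grasp_force: 0.0
```

Run:
```python
from h import *
from workcell import camera,bot
o=bot.get_obs();s=camera("side");cv2.imwrite("pics/end.png",s)
h=cv2.cvtColor(s,cv2.COLOR_BGR2HSV);b=cv2.imread("pics/side0.png")
d=(np.abs(s.astype(int)-b).max(2)>18)&(h[...,1]<50)&(h[...,2]>100);d[:150]=0;d[:,:60]=0;d[250:]=0;d[:,200:]=0
n,l,st,c=cv2.connectedComponentsWithStats(d.astype(np.uint8));i=1+st[1:,4].argmax()
W=np.array([plane("side",p,.171)[:2] for p in np.argwhere(l==i)[:,::-1]],np.float32)*1000
print(o["time"],o["ee_pos"],o["wrist_force"],st[i],c[i],pix("side",[.545,-.189,.171]),cv2.minAreaRect(W))
```

```text
18.825 [ 0.54458259 -0.18940039  0.25560277] [ 1.1761467  -0.60278662 -0.07221605] [ 89 183  49  16 315] [111.63174603 189.57777778] [113.62744109 189.00257729] ((545.0037231445312, -190.05503845214844), (19.06724739074707, 96.01734924316406), 3.7288060188293457)
```

The bar now measures 96 x 19 mm, centred at (0.545,-0.190) on the 171 mm plane at about 94° yaw. The key stands upright, fully down and free, so I'm handing in.

```bash
python3 -c "
from workcell import ticket
print(ticket.job_done())"
```

```text
the job is handed in; nothing more can be done
None
```

I handed the job in at about 19 s: the long key stands let go over the stem, which I turned anticlockwise until it hit its stop; the short key was not touched, and the hand-in returned no verdict.

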